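# Seat the plaque in the corner of the carving board and close the stop on it

### The arm

A 7-joint arm with a two-finger parallel gripper is mounted at the origin on the work surface. World frame = base frame: x ahead of the robot, y to its left, z up, the work surface at z = 0. Lengths are in mm, angles in rad, forces in N, time in s.
With the tool pointing down it reaches from about 350 to 900 mm from the base axis. Payload 7.2 kg.
Tool frame: the origin (TCP) lies between the finger pads; the fingertips stand 17 mm ahead of it and the grasp point (between the pads) lies 2 mm behind it; z points along the fingers, y is the line along which they close (so a half turn about z gives the same grasp; the last joint's range is limited). The gripper opens to 85 mm and grips with 20 to 120 N. Pads are 22 mm wide; open, the fingers measure 114 mm over their backs; the gripper's body (76 mm by 85 mm) begins 54 mm behind the grasp point. The pads swing forward as they close: fully open they stand 13 mm farther back than shut.
Start: joints at [-1.339, 0.411, -0.013, 1.596, 0.006, 1.134, -0.082], TCP at [184.59, 597.122, 248.297] pointing down, gripper open.
Joint ranges: [-2.95, 2.95], [-0.29, 1.99], [-1.47, 1.44], [0.14, 2.54], [-1.03, 4.17], [0.13, 1.85], [-2.86, 2.86]. Speed limits (rad/s): [2.39, 2.39, 3.01, 3.01, 3.14, 3.14, 3.14].

### API

Orientations are given as a unit quaternion [x, y, z, w].
In Python, from plant import get_obs, vision, job gives the robot as it stands.
- The arm moves only by the shell command python3 -m pendant 'ROWS' [OPENING]. ROWS is JSON, a list of rows, each a list of 6 numbers: the shift along the tool's x, y, z normalised to -1 to 1, where 1 is 25 cm, then the turn, a rotation vector about the tool's x, y, z normalised to -1 to 1, where 1 is pi/4 rad. A call has 1 to 8 rows; each row is the pose to reach, as a shift and turn from the pose commanded when the call began, along the tool's axes at that moment; what a row does not reach only later rows make up. A row lasts 1/12 s, in which the tool goes at most 41.7 mm and 7.16 degrees, less where a joint would pass 70% of its speed; a pose out of reach is approached as far as the arm can. A call with a number of a shift or a turn outside -1 to 1 is refused whole. A call with a gripper value outside its range is refused whole. OPENING is the opening, from -1 (shut) to 1 (fully open), set as the call begins (- or left out, the last holds). The fingers move at their own pace and stop on an object; the grip force is fixed at half the most. Time passes only in rows, so rows that repeat a pose let the fingers close. It gives the time, the measured TCP pose, the force, the opening and the grip force at its end, in the units of the state.
- get_obs(): the state, without advancing time (a new reading comes with each control period).
- vision.grab_frame(name): name is "side" or "top" or "wrist"; returns a dict with "pixels" (384x512x3 uint8, red, green, blue), "z_map" (384x512 float32, mm along the optical axis (not along the pixel's ray), 0 where there is no reading), "fx", "fy", "cx", "cy" (pixels), "xyz" and "attitude" of the camera in the world. Camera axes: x right, y down, z forward; pixel columns grow to the right and rows downward; lengths in mm; the calibration is good to about 2 mm. A picture is of the moment at which its call begins.
- job.hand_in(): hands the job in; it is judged then, once.
The state is a dict: "time": time; "joint_positions": joint angles; "joint_vel": joint speeds; "joint_torque": joint torques, N m; "position": TCP position; "orientation": TCP orientation; "wrist_force": force on the tool from outside, world axes, zero at the start; "torque": the same for the moment, N m; "gripper_width": finger opening in mm; "gripper_force": force on a finger pad.
Only numpy, scipy, OpenCV 4.12 (cv2) and the standard library are available. Lean on these libraries where they do the work, as an engineer would, in place of code of your own. Each camera call takes 0.05 s, during which the arm holds its last target. There are 200 camera calls.

### The job

With the fingertips, push the walnut plaque along the carving board until it sits home in the corner, its long far edge flush against the aluminium fence and its right end butted against the beech end stop, and push the red sliding stop along the fence until it rests against the plaque's left end. Only push: never lift or tip the plaque, do not touch the stop's black knob, and leave everything else on the bench where it is. Finish with the hand clear.

Things in the scene. Friction and masses are not known exactly. Their poses are not given: they have to be found in the camera images.
- jig: work-holding board screwed to the bench, cannot move: plywood base 18 mm thick, from x = -145 to +135 and y = -215 to +245 mm about its origin, which lies on the bench (the base top is 18 mm up). x points at the long aluminium fence on the far side: front face at x = +90 mm, along y from -200 to +230 mm, 25 mm deep, 34 mm above the base top. y points left along the fence, z up
- jig_corner (a point): where the face of the fence and that of the beech end stop meet, on the base top; axes as the board's. The end stop is fixed, square to the fence at its right end: its face looks to the board's +y (left) at board y = -170 mm, x from -10 to +84 mm, 25 mm high, 30 mm thick
- plaque: the workpiece, loose on the board: dark walnut plaque with a round carved rosette on top, 100 (x) x 160 (y) x 22 mm (rosette 9 mm higher), about 0.26 kg, square edges; origin under its centre, x across it (roughly towards the fence), y along it, z up. It lies clear of the fence and of the end stop, turned up to about 15 degrees from the board
- plaque_corner (a point): the plaque's corner, on its underside, at its x = +50, y = -80 mm: the corner that belongs in jig_corner; axes as the plaque's
- plaque_free_end (a point): centre of the plaque's left end face (its y = +80 mm), 11 mm above its underside: the end that the sliding stop comes against. Pushed along from here the plaque rubs on the fence and may turn a few degrees askew and bind in the corner; a nudge on its near edge, towards the end that stands off, squares it again
- stop (a joint): position of the red sliding stop on the fence, m: 0 far left, grows as it slides right (towards the board's -y, towards the beech end stop), up to 0.24. It drags stiffly (about 3 N) and stays where it is left
- stop_face (a point): middle of the contact face (looking to the board's -y) of the red stop's arm; axes as the board's. The arm stands in front of the fence: 16 mm thick along y, from 4 to 80 mm in front of the fence face, 4 to 37 mm above the base top. Its saddle rides on top of the fence (50 mm along y, top 47 mm above the base top)
- stop_back (a point): where to push the red stop: on the arm's back face (looking to the board's +y), 52 mm in front of the fence face, 20 mm above the base top
- stop_knob: black star knob on the red stop's saddle, 36 mm across, 14 mm tall, top 67 mm above the base top, over the fence (12.5 mm behind its front face); origin under its centre. It sets the stop's drag: not to be touched
- paint_tin: red tin with a steel lid, 100 mm across, 111 mm tall, origin under its centre; not part of the job
- amber_bottle: small brown glass bottle with red cap, 48 mm across, 115 mm tall, origin under its centre; not part of the job
- varnish_jar: honey-coloured jar with white lid, 74 mm across, 120 mm tall, origin under its centre; not part of the job
- candle: cream candle in a turned dark wooden foot 76 mm across, 188 mm tall in all, origin under its centre; not part of the job
- spray_bottle: teal spray bottle with black trigger head, 94 mm across, 220 mm tall, origin under its centre; not part of the job
- gouge: carving gouge lying down, 220 mm long, wooden handle towards its -x, origin under its middle; not part of the job
- cork_block: cork sanding block 45 x 75 x 30 mm lying on the board's front left corner, origin under its centre; not part of the job
There are look-alikes about, which are no part of the job. Leave any pink or yellow look-alike of the plaque alone.

How it is judged (in metres and radians):
At the end, for the whole second after the job is handed in: the plaque's corner is within 2.5 mm of the fence and of the end stop, its edge parallel to the fence within 0.02 rad, the red stop's face within 2.5 mm of the plaque's left end, the plaque flat on the board, all at rest (x of plaque_corner in the frame of jig_corner between -0.0025 and 0.003 m and y of plaque_corner in the frame of jig_corner between -0.003 and 0.0025 m and angle between the x axis of plaque and the x axis of jig, either way round below 0.02 rad and y of plaque_free_end in the frame of stop_face between -0.0025 and 0.003 m and z of plaque in the frame of jig below 0.02 m and linear speed of plaque below 0.005 m/s and velocity of joint stop between -0.005 and 0.005 m/s); the robot touches nothing.
It fails at once if the plaque is lifted more than 6 mm off the board (z of plaque in the frame of jig above 0.024 m).
It fails at once if the plaque is tipped by more than 0.12 rad (angle between plaque's own z axis and vertical above 0.12 rad).
It fails at once if the fingers touch the black knob of the sliding stop (contact force between the fingers and stop_knob above 0.5 N).
It fails at once if another thing on the bench is shifted more than 20 mm (distance of any of paint_tin, amber_bottle, varnish_jar, candle, spray_bottle, gouge, cork_block from where it was at the start of the episode above 0.02 m).
It fails at once if a standing thing is tipped (angle between any of paint_tin, amber_bottle, varnish_jar, candle, spray_bottle, gouge, cork_block's own z axis and vertical above 0.3 rad).
It also fails if it takes over 64 s, if anything falls off the work surface, if the arm or the gripper's body presses on something with over 40 N, if the wrist force passes 120 N, or if a joint passes its speed limit or range.

## Working session

There is one attempt and no reset: what is moved stays moved. The work goes in short steps, Python scripts to look and compute and a shell command to move; the robot and the scene stay as the last step left them, time stands still between calls to the robot, and variables do not carry over. Pictures are saved under pics/ and viewed, at most 10 in all, crops included, and the job is handed in when it is done.

```bash
mkdir -p pics
cat > h.py <<'E'
import numpy as np,cv2
from plant import get_obs,vision,job
from scipy.spatial.transform import Rotation as R
def grab(n,save=None):
    f=vision.grab_frame(n)
    np.savez(f'pics/{n}.npz',**{k:np.array(v) for k,v in f.items()})
    if save: cv2.imwrite(f'pics/{save}.png',f['pixels'][:,:,::-1])
    return f
def cloud(f):
    z=f['z_map'].astype(float);v,u=np.mgrid[:384,:512]
    p=np.stack([(u-f['cx'])/f['fx']*z,(v-f['cy'])/f['fy']*z,z],-1)
    a=np.array(f['attitude']); r=R.from_quat(a) if a.size==4 else R.from_matrix(a)
    return p@r.as_matrix().T+np.array(f['xyz'])
E
python3 - <<'E'
from h import *
f=grab('top','top1');print(f['xyz'],f['attitude'],f['fx']);g=grab('side','side1');print(g['xyz'],g['attitude'])
a=np.hstack([f['pixels'],g['pixels']])
o=get_obs();print(o)
E
```

```text
[ 360.45138266  -31.18048141 1525.0590801 ] [ 0.70879169 -0.70492683  0.01829306 -0.0189175 ] 418.89637659626385
[-302.32091144 -850.19598702  717.92713446] [ 0.80865395 -0.31638636  0.17469653 -0.46417624]
{'time': 0.1, 'joint_positions': array([-1.33921739,  0.41184245, -0.01272064,  1.59697947,  0.00561958,
        1.13433707, -0.082202  ]), 'joint_vel': array([ 0.00121023, -0.00139418, -0.00079264,  0.0006859 , -0.00194715,
       -0.0008917 ,  0.0001483 ]), 'joint_torque': array([ 2.78714084e-03, -6.01828551e+01,  6.83947429e-01, -3.00086725e+01,
        1.39624599e-02,  6.51610637e-03, -1.17308701e-05]), 'position': array([184.47397347, 596.68968314, 247.51525174]), 'orientation': array([ 1.49309761e-01,  9.88790175e-01, -7.63450483e-04, -5.31535928e-05]), 'wrist_force': array([ 0.11727864, -0.19782942, -0.35171514]), 'torque': array([0.00828761, 0.02632203, 0.04121168]), 'gripper_force': 0.0, 'gripper_width': 85.48812790871122}
```

View pics/top1.png

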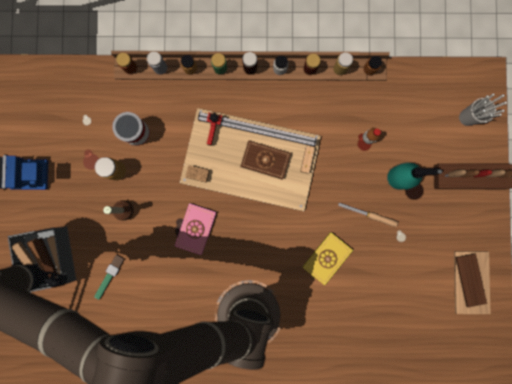

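View pics/side1.png

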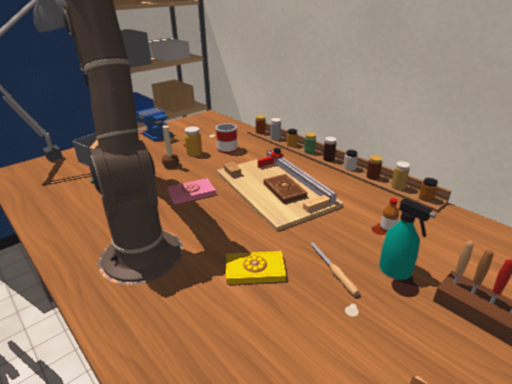

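The top view shows the board at columns 181–320 and rows 110–210. The walnut plaque is near (266,160), the red stop near (213,128) and the end stop near (307,158). I'll enlarge the crop to read the corners.

Run:
```python
from h import *
im=cv2.imread('pics/top1.png')[100:220,175:330]
cv2.imwrite('pics/crop1.png',cv2.resize(im,None,fx=5,fy=5,interpolation=cv2.INTER_CUBIC))
```

```text
(no output)
```

View pics/crop1.png

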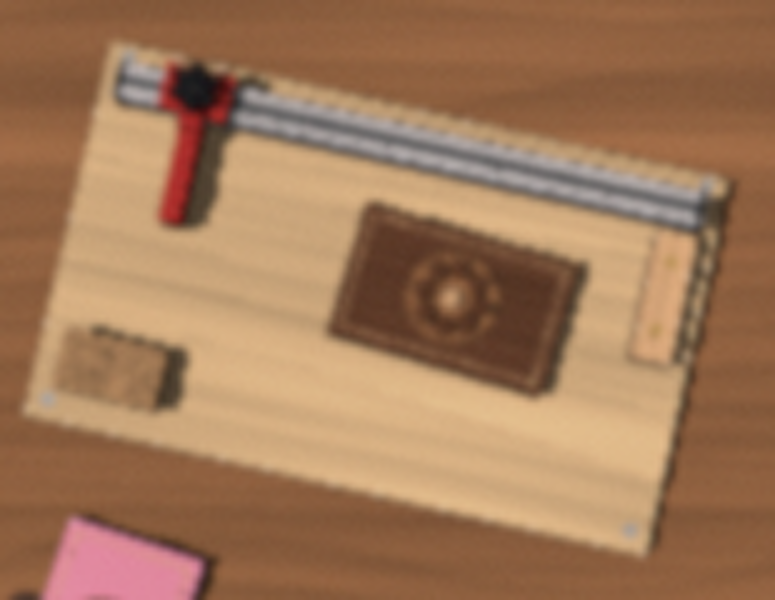

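The crop shows board corners at (115,42), (730,180), (648,553) and (25,412), plaque top corners at (370,203), (582,265), (538,395) and (332,330), and the stop arm's near end at (172,222).

```bash
cat >> h.py <<'E'
def px2w(f,uv,z):
    uv=np.atleast_2d(uv).astype(float);r=R.from_quat(f['attitude']).as_matrix()
    d=np.c_[(uv[:,0]-f['cx'])/f['fx'],(uv[:,1]-f['cy'])/f['fy'],np.ones(len(uv))]@r.T
    c=np.array(f['xyz']);return (c+d*((z-c[2])/d[:,2])[:,None])[:,:2]
def fit(model,w):
    m=np.array(model,float);mc=m.mean(0);wc=w.mean(0)
    a=np.sum((m-mc)[:,0]*(w-wc)[:,1]-(m-mc)[:,1]*(w-wc)[:,0]);b=np.sum((m-mc)*(w-wc))
    th=np.arctan2(a,b);Q=np.array([[np.cos(th),-np.sin(th)],[np.sin(th),np.cos(th)]])
    t=wc-Q@mc;return th,t,Q,np.abs(m@Q.T+t-w).max()
E
python3 - <<'E'
from h import *
f=dict(np.load('pics/top.npz'))
c=lambda l:np.array(l)/5.-0.4+[175,100]
th,t,Q,e=fit([[135,245],[135,-215],[-145,-215],[-145,245]],px2w(f,c([[115,42],[730,180],[648,553],[25,412]]),18));print('jig',th,t,e)
pw=px2w(f,c([[370,203],[582,265],[538,395],[332,330]]),40)
p,tp,Qp,e=fit([[50,80],[50,-80],[-50,-80],[-50,80]],pw);print('plq',p,tp,e,'rel',p-th,(tp-t)@Q)
print('plq corners board',(pw-t)@Q)
# stop arm near end, saddle
print('stop',(px2w(f,c([[160,222],[187,222],[204,120],[180,115]]),55)-t)@Q)
print('endstop',(px2w(f,c([[655,232],[630,360]]),43)-t)@Q)
P=cloud(f); hsv=cv2.cvtColor(f['pixels'],cv2.COLOR_RGB2HSV)
b=(P[...,:2]-t)@Q
m=(abs(b[...,0])<135)&(b[...,1]>-200)&(b[...,1]<240)
for n,sel in dict(plq=m&(P[...,2]>34)&(P[...,2]<46)&(b[...,0]<75)&(b[...,1]>-150)&(b[...,1]<120), red=m&(hsv[...,0]<6)&(hsv[...,1]>190)&(hsv[...,2]>90)&(b[...,0]<84),base=m&(P[...,2]<24)).items():
    q=b[sel];print(n,len(q),q.min(0),q.max(0),np.median(P[sel][:,2]))
    if n=='plq':
        r=cv2.minAreaRect(q.astype(np.float32));print(r)
for z in ((get_obs()['position']-np.r_[t,0])[:2]@Q,):print('tcp board',z)
E
```

```text
jig -0.21809623719848076 [560.31742342 -19.34358792] 1.6666752145513328
plq -0.2943944400703859 [554.3829857  -58.44194055] 3.2319503151218036 rel -0.07629820287190514 [  2.66590575 -39.45619946]
plq corners board [[  55.79646575   35.17345999]
 [  45.85095178 -122.25870596]
 [ -51.88819498 -111.99360474]
 [ -39.09559954   41.25405289]]
stop [[  7.17856757 176.05757983]
 [ 11.40997047 157.43795026]
 [ 85.02594133 162.24245861]
 [ 84.74264086 179.65049259]]
endstop [[  79.99519194 -167.69647263]
 [ -13.35469242 -170.14522191]]
plq 1072 [ -51.78032704 -119.71530852] [57.22695372 44.86599977] 40.736659720184775
((2.4515342712402344, -37.462677001953125), (159.73741149902344, 100.30625915527344), 86.22028350830078)
red 34 [ 12.84442163 163.51749295] [ 82.9849422  172.29435303] 55.57479520323318
base 5688 [-134.98221311 -199.82998705] [134.93081664 239.99933278] 18.239509427641792
tcp board [-500.23209777  520.11838874]
```

```bash
cat >> h.py <<'E'
TH=-0.218;T0=np.array([560.3,-19.3])
B=np.array([[np.cos(TH),-np.sin(TH)],[np.sin(TH),np.cos(TH)]])
def go(*tg):
    o=get_obs();r=R.from_quat(o['orientation']);p=o['position']
    print('t',round(o['time'],2),'board',np.round(np.r_[(p[:2]-T0)@B,p[2]],1),'F',np.round(np.r_[B.T@o['wrist_force'][:2],o['wrist_force'][2]],1))
    # goal: tool z down, tool x = -board x
    rg=R.from_matrix(np.c_[np.r_[-B[:,0],0],np.r_[B[:,1],0],[0,0,-1]])
    rv=(r.inv()*rg).as_rotvec()/(np.pi/4)
    for x,y,z in tg:
        w=np.r_[T0+B@np.array([x,y]),z]
        print((x,y,z),np.round(r.inv().apply(w-p)/250,3),np.round(rv,3))
E
python3 -c "
from h import *
go((-80,-38,248),(-80,-38,60),(-80,-38,32))"
```

```text
t 0.1 board [-500.2  520.1  247.5] F [ 0.2 -0.2 -0.4]
(-80, -38, 248) [-1.857e+00 -2.088e+00  1.000e-03] [-0.002  0.    -0.104]
(-80, -38, 60) [-1.857 -2.087  0.753] [-0.002  0.    -0.104]
(-80, -38, 32) [-1.857 -2.087  0.865] [-0.002  0.    -0.104]
```

```bash
python3 -m pendant '[[-0.11,-0.124,0,0,0,-0.1],[-0.22,-0.248,0,0,0,-0.1],[-0.33,-0.37,0,0,0,-0.1],[-0.44,-0.495,0,0,0,-0.1],[-0.55,-0.62,0,0,0,-0.1],[-0.66,-0.74,0,0,0,-0.1],[-0.77,-0.865,0,0,0,-0.1],[-0.86,-0.96,0,0,0,-0.1]]' 1; python3 -c "
from h import *
go((-80,-38,248))"
```

```text
time: 0.77
position: [319.8, 301.0, 248.1]
orientation: [0.111, 0.994, -0.0, -0.0]
wrist_force: [0.6, -0.2, -0.9]
gripper_width: 85.3
gripper_force: 0.0
t 0.77 board [-304.1  260.7  248.1] F [ 0.7 -0.1 -0.9]
(-80, -38, 248) [-9.020e-01 -1.191e+00  1.000e-03] [-0.001 -0.    -0.006]
```

```bash
python3 -m pendant '[[-0.1,-0.13,0,0,0,0],[-0.2,-0.26,0,0,0,0],[-0.3,-0.39,0,0,0,0],[-0.4,-0.52,0,0,0,0],[-0.5,-0.65,0,0,0,0],[-0.6,-0.78,0,0,0,0],[-0.7,-0.91,0,0,0,0],[-0.7,-0.91,0,0,0,0]]'; python3 -c "
from h import *
go((-80,-38,248),(-85,-38,70))"
```

```text
time: 1.43
position: [442.1, 36.6, 248.7]
orientation: [0.115, 0.993, -0.001, 0.001]
wrist_force: [0.1, -0.5, -0.1]
gripper_width: 85.3
gripper_force: 0.0
t 1.43 board [-127.5   29.   248.7] F [ 0.2 -0.4 -0.1]
(-80, -38, 248) [-0.193 -0.266  0.004] [-0.002  0.003 -0.015]
(-85, -38, 70) [-0.171 -0.265  0.716] [-0.002  0.003 -0.015]
```

```bash
python3 -m pendant '[[-0.1,-0.13,0,0,0,0],[-0.18,-0.265,0.1,0,0,-0.01],[-0.18,-0.265,0.25,0,0,-0.01],[-0.18,-0.265,0.4,0,0,-0.01],[-0.18,-0.265,0.55,0,0,-0.01],[-0.18,-0.265,0.68,0,0,-0.01],[-0.18,-0.265,0.72,0,0,-0.01],[-0.18,-0.265,0.72,0,0,-0.01]]'; python3 -c "
from h import *
grab('wrist','w1')
go((-80,-38,32))"
```

```text
time: 2.1
position: [467.4, -30.6, 66.1]
orientation: [0.107, 0.994, -0.001, -0.003]
wrist_force: [-0.2, 0.1, 0.4]
gripper_width: 85.3
gripper_force: 0.0
t 2.15 board [-86.9 -31.   67.9] F [ 0.3 -0.7  0.9]
(-80, -38, 32) [-0.028 -0.028  0.144] [-0.001 -0.003  0.005]
```

View pics/w1.png

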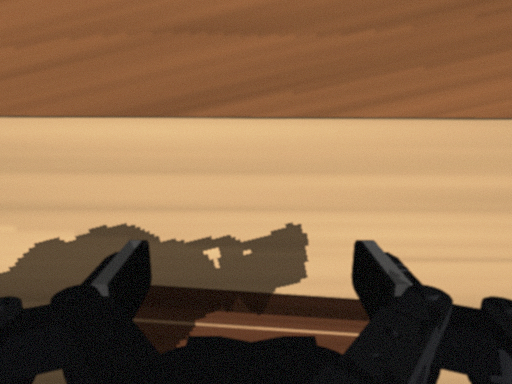

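The wrist view shows the plaque's near edge at row 290 and the open fingertips at row 242. I'll check the gap using depth.

Run:
```python
from h import *
f=dict(np.load('pics/wrist.npz'));P=cloud(f);b=np.dstack([(P[...,:2]-T0)@B,P[...,2]])
ok=f['z_map']>0
for u in (200,256,320): print(u,[np.round(b[v,u]).tolist() for v in range(270,320,6)])
s=ok&(b[...,2]>45)&(b[...,2]<100)
q=b[s];i=q[:,2]<62;print(q[:,2].min(),q[i].min(0),q[i].max(0),i.sum())
for sg in (1,-1):
  j=i&((q[:,1]+31)*sg>0);print(q[j].min(0),q[j].max(0),np.median(q[j],0))
```

```text
200 [[-60.0, -60.0, 19.0], [-56.0, -61.0, 18.0], [-52.0, -61.0, 19.0], [-49.0, -60.0, 20.0], [-49.0, -59.0, 27.0], [-48.0, -59.0, 31.0], [-49.0, -58.0, 38.0], [-48.0, -57.0, 41.0], [-44.0, -57.0, 41.0]]
256 [[-60.0, -28.0, 19.0], [-56.0, -28.0, 19.0], [-52.0, -28.0, 18.0], [-49.0, -28.0, 20.0], [-46.0, -28.0, 21.0], [-46.0, -28.0, 27.0], [-47.0, -28.0, 34.0], [-47.0, -28.0, 40.0], [-44.0, -28.0, 41.0]]
320 [[-60.0, 8.0, 19.0], [-56.0, 8.0, 19.0], [-53.0, 9.0, 19.0], [-48.0, 9.0, 18.0], [-44.0, 9.0, 18.0], [-43.0, 8.0, 23.0], [-44.0, 7.0, 30.0], [-44.0, 6.0, 35.0], [-44.0, 5.0, 40.0]]Traceback (most recent call last):
  File "<stdin>", line 6, in <module>
    return umr_minimum(a, axis, None, out, keepdims, initial, where)
ValueError: zero-size array to reduction operation minimum which has no identity
```

```bash
python3 -m pendant '[[0,-0.01,0.06,0,0,0],[-0.02,-0.02,0.115,0,0,0],[-0.04,-0.02,0.125,0,0,0],[-0.06,-0.02,0.125,0,0,0],[-0.08,-0.02,0.125,0,0,0],[-0.1,-0.02,0.125,0,0,0],[-0.12,-0.02,0.125,0,0,0],[-0.14,-0.02,0.125,0,0,0]]'; python3 -c "
from h import *
grab('wrist','w2')
go((-21,-38,36))"
```

```text
time: 2.82
position: [502.6, -42.9, 37.6]
orientation: [0.107, 0.994, 0.0, -0.0]
wrist_force: [-4.4, -1.0, 2.7]
gripper_width: 85.1
gripper_force: 1.5
t 2.87 board [-50.  -35.5  37.6] F [ 0.2 -1.5  0.3]
(-21, -38, 36) [-0.116 -0.011  0.006] [0.    0.001 0.006]
```

View pics/w2.png

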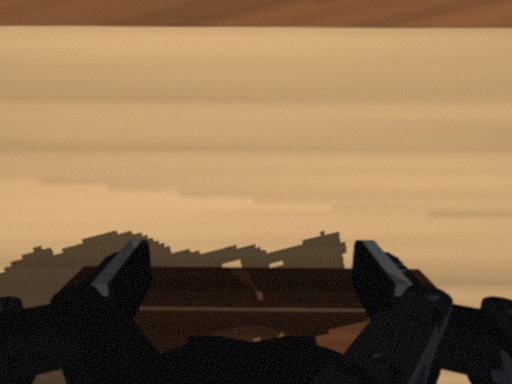

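The wrist view shows both tips bearing on the near edge, which is now level at row 267, so the plaque has squared to the fingers. I'll push on to the fence.

```bash
python3 -m pendant '[[-0.015,0,0,0,0,0],[-0.03,0,0,0,0,0],[-0.045,0,0,0,0,0],[-0.06,0,0,0,0,0],[-0.075,0,0,0,0,0],[-0.09,0,0,0,0,0],[-0.1,0,0,0,0,0],[-0.105,0,0,0,0,0]]'; python3 -c "
from h import *
go((-21,-38,36))"
```

```text
time: 3.53
position: [528.8, -48.5, 37.0]
orientation: [0.107, 0.994, -0.0, 0.0]
wrist_force: [-3.8, 1.1, 2.6]
gripper_width: 85.4
gripper_force: 1.8
t 3.53 board [-24.5 -35.4  37. ] F [-4.   0.2  2.6]
(-21, -38, 36) [-0.014 -0.011  0.004] [-0.     0.001  0.006]
```

```bash
python3 -m pendant '[[-0.006,0,0,0,0,0],[-0.012,0,0,0,0,0],[-0.018,0,0,0,0,0],[-0.018,0,0,0,0,0]]'; python3 -c "
from h import *
go((-21,-38,36))"
```

```text
time: 3.87
position: [532.1, -49.2, 36.9]
orientation: [0.107, 0.994, 0.0, -0.001]
wrist_force: [-4.8, 0.7, 2.4]
gripper_width: 85.6
gripper_force: 2.3
t 3.87 board [-21.1 -35.3  36.9] F [-4.8 -0.3  2.4]
(-21, -38, 36) [-0.    -0.011  0.003] [ 0.    -0.002  0.006]
```

```bash
python3 -m pendant '[[-0.006,0,0,0,0,0],[-0.01,0,0,0,0,0],[-0.01,0,0,0,0,0]]'; python3 -c "
from h import *
go((-21,-38,36))"
```

```text
time: 4.12
position: [532.2, -49.3, 36.6]
orientation: [0.107, 0.994, 0.0, -0.003]
wrist_force: [-12.0, 2.9, 8.5]
gripper_width: 85.5
gripper_force: 5.9
t 4.12 board [-20.9 -35.3  36.6] F [-12.3   0.2   8.5]
(-21, -38, 36) [ 0.    -0.011  0.002] [ 0.    -0.007  0.006]
```

```bash
python3 -m pendant '[[0.05,0,0,0,0,0],[0.08,0,0,0,0,0],[0.08,0,-0.15,0,0,0],[0.08,0,-0.3,0,0,0],[0.05,0.1,-0.45,0,0,0],[0,0.25,-0.45,0,0,0],[-0.06,0.4,-0.45,0,0,0],[-0.06,0.4,-0.45,0,0,0]]' -1; python3 -c "
from h import *
go((30,208,140),(30,208,47))"
```

```text
time: 4.78
position: [575.5, 53.8, 150.9]
orientation: [0.102, 0.995, 0.003, 0.003]
wrist_force: [0.2, 1.2, 0.5]
gripper_width: -0.2
gripper_force: 0.0
t 4.78 board [ -1.   74.6 150.9] F [-0.1  1.2  0.5]
(30, 208, 140) [-0.131  0.531  0.047] [0.008 0.007 0.018]
(30, 208, 47) [-0.129  0.529  0.419] [0.008 0.007 0.018]
```

```bash
python3 -m pendant '[[-0.03,0.14,0,0,0,0],[-0.07,0.28,0,0,0,0],[-0.1,0.42,0,0,0,0],[-0.13,0.53,0,0,0,0],[-0.13,0.53,0,0,0,0],[-0.13,0.53,0,0,0,0]]'; python3 -c "
from h import *
grab('top','top2')
im=cv2.imread('pics/top2.png')[100:220,175:330]
cv2.imwrite('pics/crop2.png',cv2.resize(im,None,fx=5,fy=5,interpolation=cv2.INTER_CUBIC))
go((32,206,46))"
```

```text
time: 5.28
position: [631.0, 169.4, 148.8]
orientation: [0.105, 0.995, 0.0, 0.0]
wrist_force: [0.3, -1.1, 0.2]
gripper_width: 0.3
gripper_force: 0.0
t 5.33 board [ 28.4 197.3 149. ] F [ 0.3 -0.3  0. ]
(32, 206, 46) [-0.015  0.035  0.412] [-0.001  0.     0.007]
```

View pics/crop2.png

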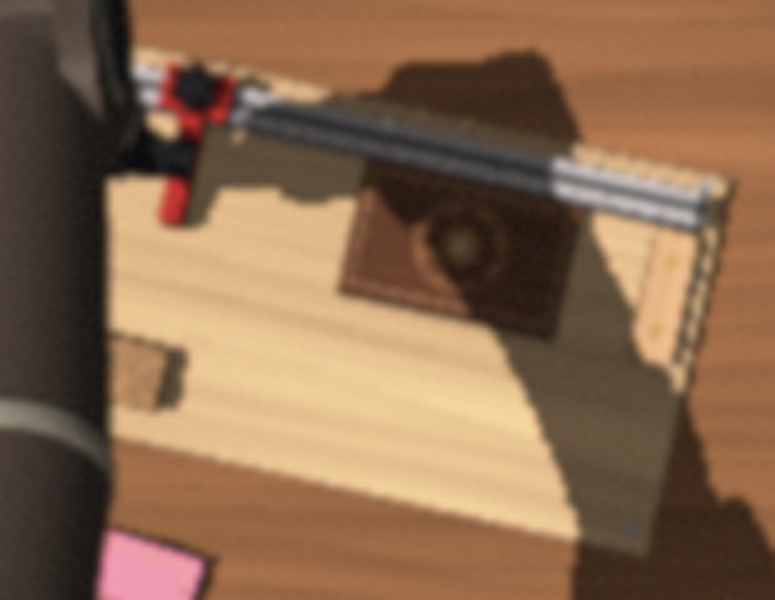

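The top view shows the plaque flush on the fence at about columns 345–580. The hand is behind the stop arm, which is at (175,200). I'll lower it partway and check the gap to the arm with the wrist depth.

```bash
python3 -m pendant '[[-0.01,0.035,0.08,0,0,0],[-0.01,0.035,0.2,0,0,0],[-0.01,0.035,0.22,0,0,0],[-0.01,0.035,0.22,0,0,0]]'; python3 -c "
from h import *
f=grab('wrist','w3')
P=cloud(f);b=np.dstack([(P[...,:2]-T0)@B,P[...,2]]);h=cv2.cvtColor(f['pixels'],cv2.COLOR_RGB2HSV)
m=(h[...,1]>170)&((h[...,0]<6)|(h[...,0]>174))&(h[...,2]>60)&(f['z_map']>0);q=b[m];print(len(q),np.percentile(q,[1,50,99],axis=0).round(1))
go((32,202,46))"
```

```text
time: 5.67
position: [633.3, 173.2, 92.7]
orientation: [0.107, 0.994, -0.001, -0.002]
wrist_force: [-0.7, -0.8, 0.7]
gripper_width: 0.3
gripper_force: 0.0
3032 [[  9.8 163.5  29.1]
 [ 27.  172.   55.5]
 [ 57.9 179.3  57. ]]
t 5.72 board [ 30.7 204.2  94.4] F [ 0.  -0.8  0.8]
(32, 202, 46) [-0.005 -0.009  0.194] [-0.002 -0.001  0.003]
```

View pics/w3.png

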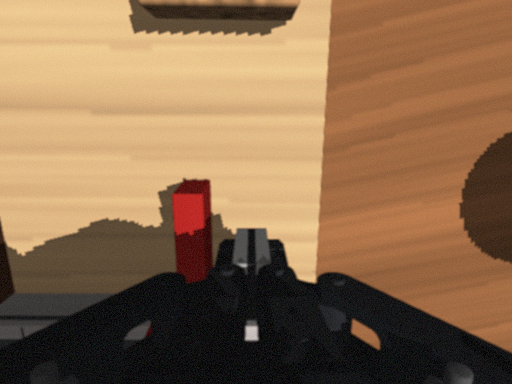

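The wrist view shows the red arm at columns 175–210 and the shut fingers at 220–285, with a gap of about 10 mm. I'll go down and push.

```bash
python3 -m pendant '[[-0.005,0,0.1,0,0,0],[-0.005,0,0.19,0,0,0],[-0.005,0,0.194,0,0,0],[-0.005,-0.03,0.194,0,0,0],[-0.005,-0.05,0.194,0,0,0],[-0.005,-0.08,0.194,0,0,0],[-0.005,-0.11,0.194,0,0,0],[-0.005,-0.14,0.194,0,0,0]]'; python3 -c "
from h import *
go((32,80,46))"
```

```text
time: 6.38
position: [629.7, 140.7, 47.8]
orientation: [0.106, 0.994, 0.001, 0.001]
wrist_force: [-0.6, 3.2, 3.7]
gripper_width: 0.2
gripper_force: 1.7
t 6.38 board [ 33.2 171.3  47.8] F [-1.3  3.   3.7]
(32, 80, 46) [ 0.006 -0.365  0.006] [0.003 0.003 0.006]
```

3 N of drag, so the stop is moving. I'll continue.

```bash
python3 -m pendant '[[0,-0.04,0,0,0,0],[0,-0.08,0,0,0,0],[0,-0.12,0,0,0,0],[0,-0.16,0,0,0,0],[0.005,-0.2,0,0,0,0],[0.005,-0.24,0,0,0,0],[0.005,-0.28,0,0,0,0],[0.005,-0.31,0,0,0,0]]'; python3 -m pendant '[[0,-0.02,0,0,0,0],[0,-0.04,0,0,0,0],[0,-0.06,0,0,0,0],[0,-0.08,0,0,0,0],[0,-0.1,0,0,0,0],[0,-0.12,0,0,0,0],[0,-0.13,0,0,0,0],[0,-0.14,0,0,0,0]]'; python3 -c "
from h import *
go((32,21,46))"
```

```text
time: 7.05
position: [610.7, 63.7, 46.0]
orientation: [0.107, 0.994, -0.0, -0.0]
wrist_force: [2.5, 3.3, 2.2]
gripper_width: 0.1
gripper_force: 1.6
time: 7.72
position: [603.5, 31.6, 46.0]
orientation: [0.106, 0.994, 0.0, -0.0]
wrist_force: [2.5, 4.1, 2.1]
gripper_width: -0.0
gripper_force: 2.6
t 7.72 board [31.2 59.  46. ] F [1.5 4.6 2.1]
(32, 21, 46) [-0.002 -0.152 -0.   ] [ 0.001 -0.     0.006]
```

```bash
python3 -m pendant '[[0,-0.02,0,0,0,0],[0,-0.04,0,0,0,0],[0,-0.06,0,0,0,0],[0,-0.08,0,0,0,0],[0,-0.1,0,0,0,0],[0,-0.115,0,0,0,0],[0,-0.12,0,0,0,0],[0,-0.12,0,0,0,0]]'; python3 -c "
from h import *
go((32,21,46))"
```

```text
time: 8.38
position: [596.9, 1.6, 46.0]
orientation: [0.107, 0.994, -0.0, -0.0]
wrist_force: [0.8, 2.3, 2.1]
gripper_width: 0.0
gripper_force: 1.4
t 8.38 board [31.3 28.4 46. ] F [0.3 2.4 2.1]
(32, 21, 46) [-0.003 -0.029 -0.   ] [-0.    -0.001  0.006]
```

```bash
python3 -m pendant '[[0,-0.008,0,0,0,0],[0,-0.016,0,0,0,0],[0,-0.024,0,0,0,0],[0,-0.024,0,0,0,0]]'; python3 -m pendant '[[0,-0.006,0,0,0,0],[0,-0.012,0,0,0,0],[0,-0.012,0,0,0,0]]'; python3 -c "
from h import *
go((32,21,46))"
```

```text
time: 8.72
position: [595.7, -3.9, 45.9]
orientation: [0.106, 0.994, 0.0, -0.0]
wrist_force: [1.2, 4.0, 2.7]
gripper_width: 0.3
gripper_force: 1.9
time: 8.97
position: [595.3, -5.6, 45.9]
orientation: [0.106, 0.994, 0.001, -0.0]
wrist_force: [0.6, 6.3, 1.8]
gripper_width: 0.3
gripper_force: 3.5
t 8.97 board [31.2 20.9 45.9] F [-0.7  6.2  1.8]
(32, 21, 46) [-0.003  0.    -0.   ] [ 0.002 -0.001  0.007]
```

```bash
python3 -m pendant '[[0,-0.006,0,0,0,0],[0,-0.012,0,0,0,0],[0,-0.012,0,0,0,0]]';  python3 -c "
from h import *
go((32,21,46))"
```

```text
time: 9.22
position: [595.3, -5.8, 46.0]
orientation: [0.105, 0.994, 0.002, 0.0]
wrist_force: [2.7, 13.1, 1.3]
gripper_width: -0.2
gripper_force: 6.8
t 9.22 board [31.3 20.7 46. ] F [-0.2 13.3  1.3]
(32, 21, 46) [-0.003  0.001  0.   ] [ 0.005 -0.     0.01 ]
```

```bash
python3 -m pendant '[[0,0.05,0,0,0,0],[0,0.1,0,0,0,0],[0,0.1,-0.1,0,0,0],[0,0.1,-0.25,0,0,0],[0.08,0.08,-0.35,0,0,0],[0.16,0,-0.35,0,0,0],[0.24,-0.1,-0.35,0,0,0],[0.3,-0.2,-0.35,0,0,0]]';  python3 -m pendant '[[0.06,-0.1,0,0,0,0],[0.12,-0.2,0,0,0,0],[0.12,-0.2,0,0,0,0],[0.12,-0.2,0,0,0,0]]' 1; python3 -c "
from h import *
grab('top','top3')
im=cv2.imread('pics/top3.png')[100:220,175:330]
cv2.imwrite('pics/crop3.png',cv2.resize(im,None,fx=5,fy=5,interpolation=cv2.INTER_CUBIC))
go((-70,-90,70),(-50,-90,38))"
```

```text
time: 9.88
position: [509.0, -43.0, 133.5]
orientation: [0.106, 0.994, -0.0, -0.0]
wrist_force: [-1.3, -0.3, -0.5]
gripper_width: -0.1
gripper_force: 0.0
time: 10.22
position: [469.8, -86.8, 133.6]
orientation: [0.108, 0.994, -0.0, -0.0]
wrist_force: [0.1, -0.1, 0.1]
gripper_width: 48.3
gripper_force: 0.0
t 10.27 board [-73.  -84.2 133.6] F [0.6 0.9 0.3]
(-70, -90, 70) [-0.012 -0.023  0.254] [-0.    -0.     0.004]
(-50, -90, 38) [-0.092 -0.024  0.382] [-0.    -0.     0.004]
```

View pics/crop3.png

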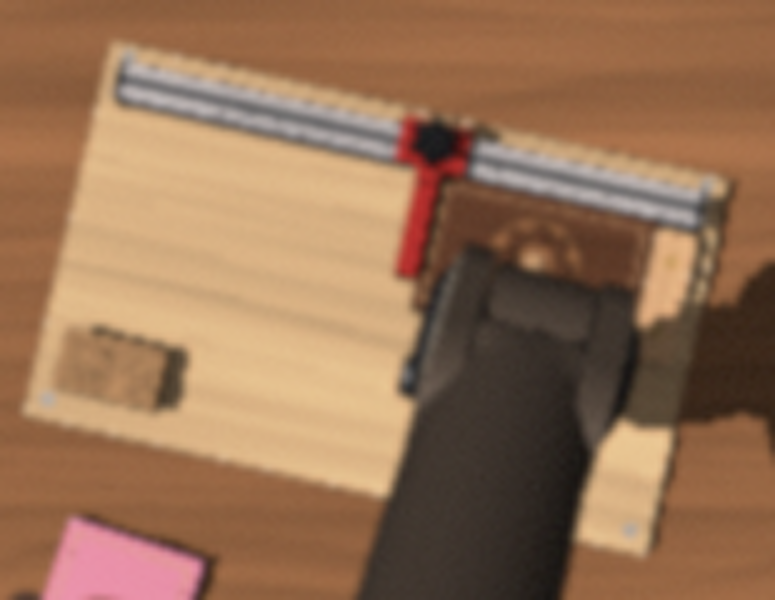

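The top view shows the plaque against the end stop at about (645,230) and the red stop against its left end at (430,230). Next I'll square it with a nudge on the near edge.

```bash
python3 -m pendant '[[0,-0.023,0.12,0,0,0],[0,-0.023,0.24,0,0,0],[0,-0.023,0.36,0,0,0],[-0.04,-0.023,0.382,0,0,0],[-0.1,-0.023,0.382,0,0,0],[-0.14,-0.023,0.382,0,0,0],[-0.17,-0.023,0.382,0,0,0],[-0.18,-0.023,0.382,0,0,0]]';  python3 -c "
from h import *
go((-21,-90,38))"
```

```text
time: 10.93
position: [516.2, -100.6, 38.9]
orientation: [0.106, 0.994, -0.0, 0.001]
wrist_force: [0.7, 0.2, -0.5]
gripper_width: 85.4
gripper_force: 0.0
t 10.93 board [-25.5 -88.9  38.9] F [ 0.7  0.3 -0.5]
(-21, -90, 38) [-0.018 -0.004  0.004] [-0.     0.003  0.007]
```

```bash
python3 -m pendant '[[-0.008,0,0,0,0,0],[-0.016,0,0,0,0,0],[-0.022,0,0,0,0,0],[-0.022,0,0,0,0,0]]';  python3 -c "
from h import *
go((-21,-90,38))"; python3 -m pendant '[[-0.004,0,0,0,0,0],[-0.008,0,0,0,0,0],[-0.008,0,0,0,0,0]]';  python3 -c "
from h import *
go((-21,-90,38))"
```

```text
time: 11.27
position: [519.2, -101.6, 38.3]
orientation: [0.106, 0.994, 0.0, 0.0]
wrist_force: [0.1, 0.5, 0.5]
gripper_width: 85.7
gripper_force: 0.0
t 11.27 board [-22.3 -89.3  38.3] F [-0.   0.5  0.5]
(-21, -90, 38) [-0.005 -0.003  0.001] [0.    0.    0.006]
time: 11.52
position: [520.3, -102.0, 37.9]
orientation: [0.107, 0.994, 0.0, -0.001]
wrist_force: [-3.1, 2.2, 2.4]
gripper_width: 85.4
gripper_force: 1.4
t 11.52 board [-21.2 -89.4  37.9] F [-3.5  1.5  2.4]
(-21, -90, 38) [-0.001 -0.003 -0.   ] [ 0.    -0.002  0.005]
```

```bash
python3 -m pendant '[[-0.006,0,0,0,0,0],[-0.01,0,0,0,0,0],[-0.01,0,0,0,0,0]]';  python3 -c "
from h import *
go((-21,-90,38));o=get_obs();print(o['torque'])"
```

```text
time: 11.77
position: [520.6, -102.2, 37.5]
orientation: [0.107, 0.994, 0.001, -0.003]
wrist_force: [-9.8, 3.0, 6.9]
gripper_width: 85.5
gripper_force: 4.7
t 11.77 board [-20.9 -89.5  37.5] F [-10.2   0.8   6.9]
(-21, -90, 38) [ 0.001 -0.002 -0.002] [ 0.001 -0.008  0.005]
[ 0.1776333   1.87090163 -0.34631776]
```

Flush at the same x as on the first fence contact (-20.9). I'll back off and give the stop a final push.

```bash
python3 -m pendant '[[0.06,0,0,0,0,0],[0.1,0,0,0,0,0],[0.1,0,-0.15,0,0,0],[0.1,0,-0.3,0,0,0],[0.1,0,-0.43,0,0,0],[0.02,0.15,-0.43,0,0,0],[-0.06,0.3,-0.43,0,0,0],[-0.14,0.45,-0.43,0,0,0]]' -1;  python3 -m pendant '[[-0.04,0.1,0,0,0,0],[-0.06,0.2,0,0,0,0],[-0.06,0.2,0,0,0,0],[-0.06,0.2,0,0,0,0]]'; python3 -c "
from h import *
go((31,42,46))"
```

```text
time: 12.43
position: [581.3, -0.9, 147.1]
orientation: [0.107, 0.994, 0.001, 0.002]
wrist_force: [1.2, -1.7, -0.0]
gripper_width: -0.1
gripper_force: 0.0
time: 12.77
position: [605.3, 45.6, 145.1]
orientation: [0.105, 0.994, 0.0, -0.0]
wrist_force: [-0.5, -1.0, -0.8]
gripper_width: 0.1
gripper_force: 0.0
t 12.77 board [ 29.9  73.  145.1] F [-0.3 -1.1 -0.8]
(31, 42, 46) [-0.004 -0.124  0.396] [ 0.   -0.    0.01]
```

```bash
python3 -m pendant '[[0,-0.05,0.13,0,0,0],[0,-0.1,0.26,0,0,0],[0,-0.12,0.39,0,0,0],[0,-0.13,0.396,0,0,0],[0,-0.16,0.396,0,0,0],[0,-0.18,0.396,0,0,0],[0,-0.195,0.396,0,0,0],[0,-0.2,0.396,0,0,0]]';  python3 -c "
from h import *
go((31,21,46))"
```

```text
time: 13.43
position: [595.9, -5.6, 48.7]
orientation: [0.107, 0.994, 0.001, 0.002]
wrist_force: [-0.3, -0.0, 0.9]
gripper_width: 0.0
gripper_force: 0.3
t 13.43 board [31.8 21.1 48.7] F [-0.3 -0.1  0.9]
(31, 21, 46) [ 0.003 -0.     0.011] [0.002 0.004 0.005]
```

```bash
python3 -m pendant '[[0,-0.006,0,0,0,0],[0,-0.012,0,0,0,0],[0,-0.016,0,0,0,0],[0,-0.016,0,0,0,0]]';  python3 -c "
from h import *
go((31,21,46))"
```

```text
time: 13.77
position: [595.8, -5.8, 48.4]
orientation: [0.105, 0.994, 0.002, 0.002]
wrist_force: [1.2, 7.7, 6.7]
gripper_width: 0.0
gripper_force: 4.1
t 13.77 board [31.7 20.8 48.4] F [-0.5  7.8  6.7]
(31, 21, 46) [0.003 0.001 0.01 ] [0.006 0.004 0.009]
```

```bash
python3 -m pendant '[[0,0.06,0,0,0,0],[0,0.12,0,0,0,0],[0,0.16,-0.12,0,0,0],[0,0.18,-0.25,0,0,0],[0.05,0.2,-0.4,0,0,0],[0.15,0.3,-0.45,0,0,0],[0.25,0.45,-0.5,0,0,0],[0.35,0.6,-0.55,0,0,0]]';  python3 -m pendant '[[0.1,0.1,-0.05,0,0,0],[0.2,0.2,-0.1,0,0,0],[0.3,0.3,-0.15,0,0,0],[0.4,0.4,-0.2,0,0,0],[0.5,0.45,-0.2,0,0,0],[0.5,0.45,-0.2,0,0,0],[0.5,0.45,-0.2,0,0,0]]'
python3 - <<'E'
from h import *
f=grab('top','top4')
im=cv2.imread('pics/top4.png')[115:195,230:330]
cv2.imwrite('pics/crop4.png',cv2.resize(im,None,fx=7,fy=7,interpolation=cv2.INTER_CUBIC))
P=cloud(f);b=np.dstack([(P[...,:2]-T0)@B,P[...,2]])
s=(b[...,2]>35)&(b[...,2]<46)&(b[...,0]<60)&(b[...,0]>-40)&(b[...,1]>-165)&(b[...,1]<-20)
q=b[s];
# near-edge slope: per-column min x
ys=np.arange(-160,-20,10);e=[np.sort(q[abs(q[:,1]-y)<5][:,0])[:3].mean() for y in ys];print(np.round(e,1),np.polyfit(ys,e,1))
go((0,0,200))
E
```

```text
time: 14.43
position: [542.8, 148.5, 182.5]
orientation: [0.107, 0.994, 0.0, 0.0]
wrist_force: [0.4, 0.9, -0.8]
gripper_width: 0.0
gripper_force: 0.0
time: 15.02
position: [443.5, 285.6, 231.4]
orientation: [0.104, 0.995, 0.0, -0.0]
wrist_force: [-0.4, -0.4, 0.7]
gripper_width: -0.1
gripper_force: 0.0
[ -9.4  -9.3  -9.3  -7.5  -8.4 -10.   -8.2  -9.5  -9.5  -9.2  -7.9  -7.8
 -10.   -9.6] [-3.78471145e-04 -9.00360709e+00]
t 15.07 board [-178.5  271.1  231.3] F [-0.2  0.2  0. ]
(0, 0, 200) [-0.706 -1.089  0.126] [-0.001  0.     0.009]
```

View pics/crop4.png

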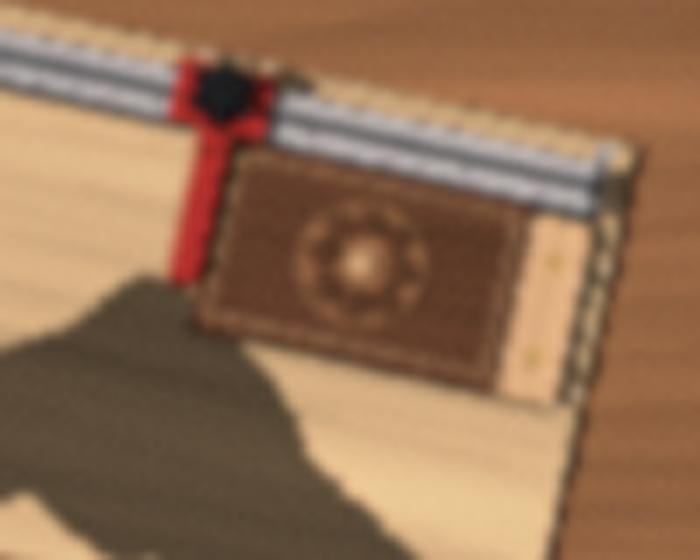

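The final view shows the plaque seated in the corner against the end stop at about (510,300), with the red stop against its left end at about (225,215). The slope of the near edge is about 0, and the hand is clear.

```bash
python3 -c "
from plant import job
print(job.hand_in())"
```

```text
the job is handed in; nothing more can be done
None
```

I handed the job in at about 15 s of the 64 s allowed: the last camera check showed the plaque square in the corner, the red stop against its left end and the hand clear, but the hand-in gave no verdict.

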